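# Meeting speaker up one click

### The arm

A 6-joint arm with a two-finger parallel gripper is mounted at the origin on the work surface. World frame = base frame: x ahead of the robot, y to its left, z up, the work surface at z = 0. Lengths are in mm, angles in rad, forces in N, time in s.
With the tool pointing down it reaches from about 300 to 875 mm from the base axis. Payload 6.4 kg.
Tool frame: the origin (TCP) lies at the very end of the fingers, on their centre line; the grasp point (between the pads) lies 19 mm behind it; z points along the fingers, y is the line along which they close (so a half turn about z gives the same grasp; the last joint's range is limited). The gripper opens to 85 mm and grips with 20 to 120 N. Pads are 22 mm wide; open, the fingers measure 114 mm over their backs; the gripper's body (76 mm by 85 mm) begins 54 mm behind the grasp point. The pads swing forward as they close: fully open they stand 13 mm farther back than shut.
Start: joints at [-1.454, 0.181, 1.607, -0, 1.354, -0.206], TCP at [182.42, -545.311, 231.288] pointing down, gripper open.
Joint ranges: [-2.99, 2.99], [-0.89, 2.07], [0.3, 2.58], [-1.14, 4.28], [0, 2.63], [-3.12, 3.12]. Speed limits (rad/s): [2.57, 2.57, 3.01, 3.14, 3.14, 3.14].

### API

Orientations are given as a rotation vector (axis times angle).
In Python, from bench import robot gives the robot as it stands.
- The arm moves only by the tool arm_command, never from a script. Its argument "rows" is a list of rows, each a list of 3 entries, a list of its own where there are three numbers: the shift along the world's x, y, z in mm, then the turn about the world's z in rad, then the finger opening in mm, from 0 to 85.4. In form: [[[dx, dy, dz], turn, claw], ...]. A call has 1 to 12 rows; each row shifts and turns the commanded pose from where the row before left it; what a row does not reach is not made up. A row lasts 1/12 s, in which the tool goes at most 41.7 mm and 7.16 degrees, less where a joint would pass 70% of its speed; a pose out of reach is approached as far as the arm can. A call with a gripper value outside its range is refused whole. The fingers move at their own pace and stop on an object; "grip_force" is the grip in N (left out, the last holds). Time passes only in rows, so rows that do not move let the fingers close. It gives the time, the measured TCP pose, the force, the opening and the grip force at its end, in the units of the state.
- robot.observe(): the state, without advancing time (a new reading comes with each control period).
- robot.capture(name): name is "scene" or "side" or "wrist"; returns a dict with "pixels" (384x512x3 uint8, blue, green, red), "vfov" (degrees; the focal length in pixels is half the picture's height over the tangent of half this angle, whatever the lens; pixels are square), "cx", "cy" (the principal point, pixels), "R" (3x3) and "t" (3): a world point X has camera coordinates R X + t; the wrist camera has in their place "hand_eye" (4x4, takes a point from camera to tool coordinates, whose origin is the TCP and whose axes are the flange's). Camera axes: x right, y down, z forward; pixel columns grow to the right and rows downward; lengths in mm; the calibration is good to about 2 mm. A picture is of the moment at which its call begins: read the wrist's pose just before it. There is no depth.
- robot.hand_in(): hands the job in; it is judged then, once.
The state is a dict: "t": time; "q": joint angles; "dq": joint speeds; "joint_torque": joint torques, N m; "tcp_pos": TCP position; "orientation": TCP orientation; "ft_force": force on the tool from outside, world axes, zero at the start; "wrist_torque": the same for the moment, N m; "gripper_width": opening from 0.0 (shut) to 1.0 (fully open); "gripper_force": force on a finger pad.
Only numpy, scipy, OpenCV 4.12 (cv2) and the standard library are available. Lean on these libraries where they do the work, as an engineer would, in place of code of your own. Each camera call takes 0.05 s, during which the arm holds its last target. There are 200 camera calls.

### The job

The class video call is too quiet: with a fingertip on the big knurled dial of the meeting speaker, turn it clockwise (seen from above) by friction until it clicks from the first mark into the next one, and no further. Then push the round button beside the dial fully down and let it spring back, leaving the dial at that mark. It is all done by touch, pressing gently (well under 40 N): pick nothing up, and do not push or knock over the mug, pen pot, flask or cake plate around it.

Things in the scene. Friction and masses are not known exactly. Their poses are not given: they have to be found in the camera images.
- speaker: meeting speaker, a grey plastic console fixed to the table: 170 mm (its x) by 260 mm (its y), flat top 55 mm above the table. Origin at the centre of its underside; x points to its rear, y to its left as seen from its slotted front (-x), z up. The dial's axis stands at x 0, y +45 mm; the button's axis at x 0, y -75 mm. Three white mark lines of growing length (8, 14, 20 mm) lie on its top around the dial
- dial_face (a point): centre of the flat top face of the dial, on its vertical axis, 86 mm above the table. The dial is a plain aluminium disc 100 mm in diameter and 28 mm tall with a knurled rim and a flat top, standing 3 mm above the console's top; too wide to pinch. A black pointer line, 18 to 48 mm from the axis, lies on its face. Rubber-like fingertip friction (coefficient roughly 0.6 or more) drives it, on the face or on the rim: a light press of 4 to 12 N is enough
- dial (a joint): angle of the dial in rad, growing clockwise seen from above. Spring detents at 0 (shortest mark, where it starts, give or take 0.08), 0.70 (middle mark, the next click) and 1.40 (longest mark). It takes up to about 0.07 N m; past half way (0.35) it is drawn on into 0.70 by itself when let go, and from beyond 1.05 into 1.40. At 0.70 the pointer points along the speaker's -x; at 0 it points 0.70 rad anticlockwise of that
- button_top (a point): centre of the top of the round push button, 24 mm in diameter, grey, in a black round housing on the console's top; pressed straight down
- button (a joint): travel of the button in m: 0 up, 0.006 fully down; sprung, about 5 N fully down, returns when let go
- mug: white mug, 80 mm wide, 90 mm tall, handle to its +y, loose; stands left or right of the speaker, origin at the centre of its underside
- pen_pot: black pen pot, 72 mm wide, 95 mm tall, pens to 152 mm, loose; on the side of the speaker where the mug is not, origin at the centre of its underside
- flask: white flask, 66 mm wide, 150 mm tall, loose, behind the speaker; origin at the centre of its underside
- cake_plate: black plate 180 mm wide with three yellow cake rolls, 46 mm tall in all, one rigid loose piece, behind the speaker; origin at the centre of its underside

How it is judged:
By the outcome, as a careful person would: the job done as asked, in the order asked, and still so for the second after the job is handed in, with the robot touching nothing.
It also fails if it takes over 45 s, if anything falls off the work surface, if the arm or the gripper's body presses on something with over 40 N, if the wrist force passes 120 N, or if a joint passes its speed limit or range.

## Working session

There is one attempt and no reset: what is moved stays moved. The work goes in short steps, Python scripts to look and compute and a tool call to move; the robot and the scene stay as the last step left them, time stands still between calls to the robot, and variables do not carry over. Pictures are saved under pics/ and viewed, at most 10 in all, crops included, and the job is handed in when it is done.

Besides the shell and the picture viewer there is one more tool, called after "Call:" by a JSON object that holds its "name" and its "arguments". arm_command: Moves the arm, as the interface text tells. Its arguments: {"type":"object","properties":{"rows":{"type":"array","items":{"type":"array"}},"grip_force":{"type":"number"}},"required":["rows"]}

```bash
mkdir -p pics
cat > h.py <<'E'
import numpy as np,cv2
from bench import robot
def cap(n,f=None):
    c=robot.capture(n)
    p=np.array(c["pixels"],np.uint8)
    if f: cv2.imwrite("pics/"+f,p)
    c["pixels"]=p
    c["f"]=p.shape[0]/2/np.tan(np.radians(c["vfov"])/2)
    return c
def ray(c,u,v,z):
    R=np.array(c["R"]);t=np.array(c["t"])
    o=-R.T@t;d=R.T@np.array([(u-c["cx"])/c["f"],(v-c["cy"])/c["f"],1])
    return o+d*(z-o[2])/d[2]
E
python3 - <<'E'
from h import *
a=cap("scene");b=cap("side")
cv2.imwrite("pics/a.png",cv2.resize(a["pixels"],(800,600)));cv2.imwrite("pics/b.png",cv2.resize(b["pixels"],(800,600)))
for c in(a,b): print({k:c[k] for k in c if k!="pixels"})
print(robot.observe())
E
```

```text
{'vfov': 42.82724864131492, 'cx': 252.69895040415574, 'cy': 187.72603154472202, 'R': array([[-0.50571729,  0.86255814, -0.01560371],
       [ 0.59262366,  0.33419709, -0.73287755],
       [-0.62693478, -0.37987597, -0.68018161]]), 't': array([ 279.93519354, -330.3317064 , 2002.82435147]), 'f': np.float64(489.5835369241076)}
{'vfov': 47.94511126958252, 'cx': 253.3806589468729, 'cy': 193.91919008835092, 'R': array([[-0.98209911, -0.1878979 , -0.01325604],
       [-0.13175941,  0.73555784, -0.66452549],
       [ 0.13461353, -0.65088328, -0.74714801]]), 't': array([ 606.56671947,  115.93102971, 1260.90339035]), 'f': np.float64(431.7955702430954)}
{'t': 0.1, 'q': array([-1.45428141e+00,  1.81468103e-01,  1.60787457e+00,  2.31586024e-06,
        1.35377446e+00, -2.06307562e-01]), 'dq': array([-0.00036081, -0.00329876, -0.00314015,  0.00142171, -0.00093642,
       -0.00062815]), 'joint_torque': array([ 5.52476013e-04, -4.45877123e+01, -3.52239347e+01, -3.32311465e-04,
        4.14930400e-03,  4.85175838e-05]), 'tcp_pos': array([ 182.37277047, -544.81489286,  230.48962744]), 'orientation': array([-3.09925363e+00, -5.04643798e-01, -1.10969297e-04]), 'ft_force': array([ 0.67670237,  0.76835955, -0.80774427]), 'wrist_torque': array([-0.04191216,  0.00061088,  0.02328503]), 'gripper_force': 0.0, 'gripper_width': 1.0015607978265766}
```

View pics/a.png

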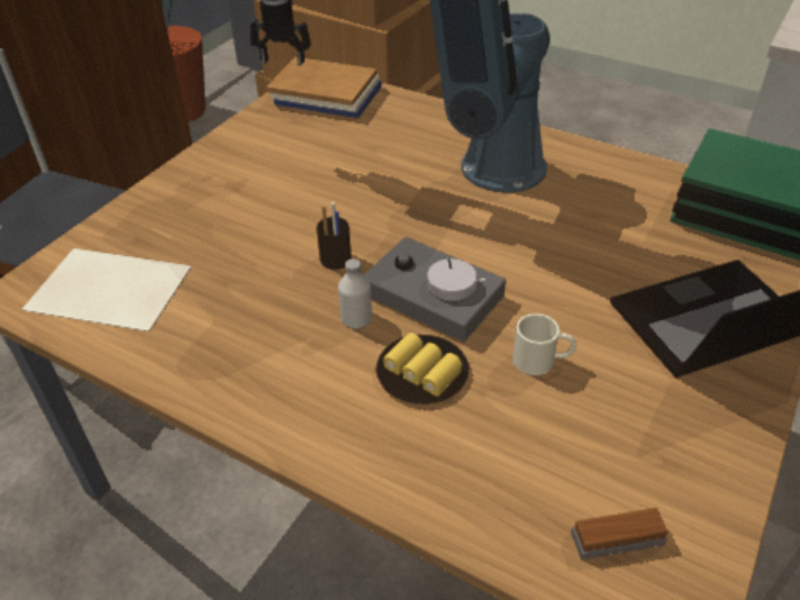

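View pics/b.png

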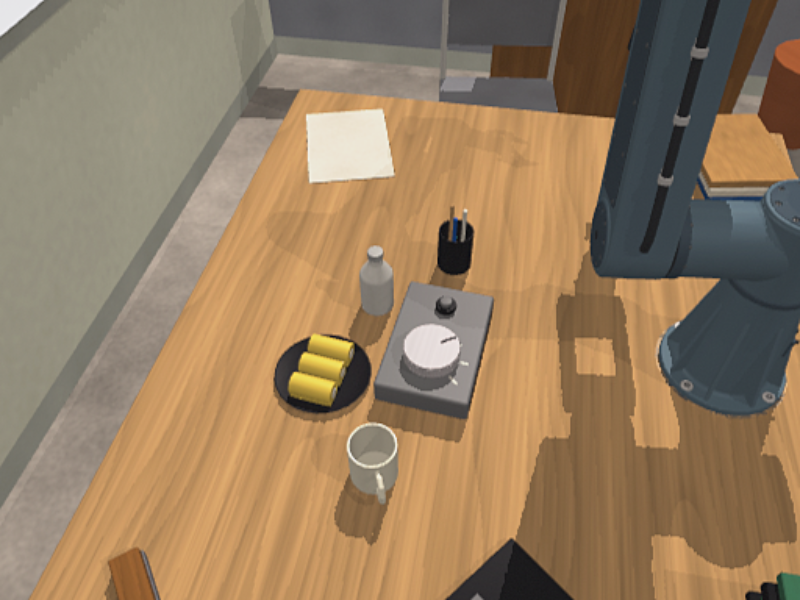

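The scene view shows the dial at about (452,278), the button at (404,262), the pot at (334,240), the flask at (355,295) and the mug at (537,343). The side view (800x600) shows the dial at about (432,347), the button at (446,304), and the pointer running from (441,342) to (456,338). Next I'll measure these.

Run:
```python
from h import *
s=512/800
def blob(m,u,v):
    n,l,st,ce=cv2.connectedComponentsWithStats(m.astype(np.uint8)); k=l[int(v),int(u)]
    return (l==k),st[k],ce[k]
for n,(du,dv),(bu,bv) in(("scene",(447,279),(404,262)),("side",(418,350),(446,304))):
    c=cap(n);p=c["pixels"];hsv=cv2.cvtColor(p,cv2.COLOR_BGR2HSV)
    print(n,p[int(dv*s),int(du*s)],p[int(bv*s),int(bu*s)])
    # rectify on z=86 then detect disc
    d0=ray(c,du*s,dv*s,86)
    R=np.array(c["R"]);t=np.array(c["t"])
    def rect(z,c0,h=120,k=4):
        g=np.linspace(-h,h,2*h*k//2)  # 0.5mm
        X,Y=np.meshgrid(c0[0]+g,c0[1]+g)
        P=np.stack([X,Y,np.full_like(X,z)],-1)@R.T+t
        return cv2.remap(p,(P[...,0]/P[...,2]*c["f"]+c["cx"]).astype(np.float32),(P[...,1]/P[...,2]*c["f"]+c["cy"]).astype(np.float32),cv2.INTER_LINEAR),g
    im,g=rect(86,d0)
    cv2.imwrite(f"pics/r86_{n}.png",im); 
    v=hsv[...,2]
    im2,_=rect(55,d0,150); cv2.imwrite(f"pics/r55_{n}.png",im2)
    print("center86",d0[:2],"corner scale 0.5mm", im.shape,im2.shape)
    m=(im.max(2)>150)&((im.max(2)-im.min(2).astype(int))<40)
    B,st,ce=blob(cv2.morphologyEx(m.astype(np.uint8),cv2.MORPH_CLOSE,np.ones((15,15))),im.shape[1]//2,im.shape[0]//2)
    cn=max(cv2.findContours(B.astype(np.uint8),0,1)[0],key=cv2.contourArea)
    (x,y),r=cv2.minEnclosingCircle(cn);sc=240/(im.shape[0]-1)
    print("dial",d0[0]-120+x*sc,d0[1]-120+y*sc,r*sc,st)
ims=[cv2.imread(f"pics/r55_{n}.png") for n in("scene","side")]
cv2.imwrite("pics/c.png",cv2.resize(np.hstack(ims),(800,400)))
```

```text
scene [177 180 190] [60 64 69]
center86 [546.65284713 120.50141023] corner scale 0.5mm (480, 480, 3) (600, 600, 3)
dial 527.8637030803975 119.49932254278072 51.483978717461504 [  104   140   199   200 30849]
side [215 216 226] [121 122 128]
center86 [551.82936207 131.21467117] corner scale 0.5mm (480, 480, 3) (600, 600, 3)
dial 483.4368777247713 113.92865863944787 111.00247249722729 [   19     0   282   422 59732]
```

View pics/c.png

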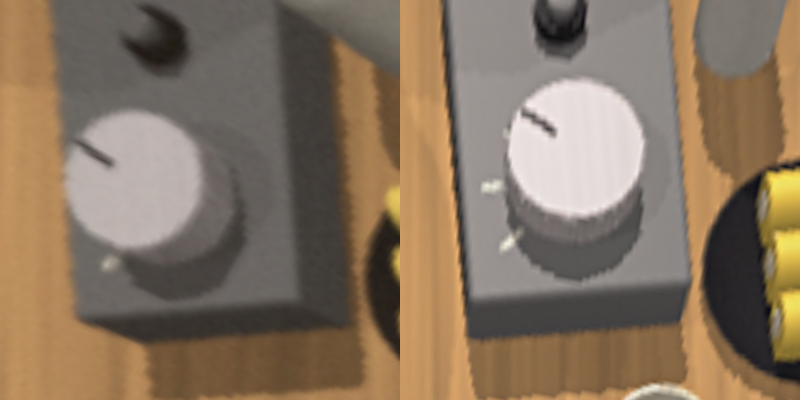

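Run:
```python
from h import *
s=512/800
def rect(c,z,c0,h):
    R=np.array(c["R"]);t=np.array(c["t"]);g=np.arange(-h,h,.5)
    X,Y=np.meshgrid(c0[0]+g,c0[1]+g);P=np.stack([X,Y,np.full_like(X,z)],-1)@R.T+t
    return cv2.remap(c["pixels"],(P[...,0]/P[...,2]*c["f"]+c["cx"]).astype(np.float32),(P[...,1]/P[...,2]*c["f"]+c["cy"]).astype(np.float32),cv2.INTER_LINEAR)
c0=np.array([528,119.])
for n in("scene","side"):
    c=cap(n);im=rect(c,86,c0,90);g=cv2.GaussianBlur(cv2.cvtColor(im,6),(5,5),0)
    hc=cv2.HoughCircles(g,cv2.HOUGH_GRADIENT,1,400,param1=80,param2=12,minRadius=96,maxRadius=104)[0][0]
    x,y,r=hc;D=c0-90+np.array([x,y])/2
    yy,xx=np.mgrid[:360,:360];rr=np.hypot(xx-x,yy-y)
    m=(rr>34)&(rr<88)&(g<125);q=np.array([xx[m].mean()-x,yy[m].mean()-y])
    print(n,"dial",D,r/2,"pointer",m.sum(),np.degrees(np.arctan2(q[1],q[0])), "radius",np.hypot(*q)/2)
    # front edge & marks on z=55
    im=rect(c,55,c0+[0,-50],160);hsv=cv2.cvtColor(im,cv2.COLOR_BGR2HSV)
    pts=[]
    for row in range(60,300,4):
        k=np.where(hsv[row,:,1]<70)[0];k=k[k>40]
        if len(k): pts.append([c0[0]-160+k[0]/2,c0[1]-210+row/2])
    pts=np.array(pts,np.float32);vx,vy,x0,y0=cv2.fitLine(pts,cv2.DIST_HUBER,0,.01,.01).ravel()
    print(" front edge slope dx/dy",vx/vy,"x at y=119:",x0+(119-y0)*vx/vy,"at y=0",x0-y0*vx/vy)
    for nm,z,pa,pb in (("flaskbase",0,(355,326),(377,313)),("flasktop",150,(352,264),(375,251)),("potbase",0,(336,267),(455,272)),("mugbase",0,(536,373),(370,493)),("button",72,(404,258),(446,301))):
        u=pa if n=="scene" else pb; print(" ",nm,ray(c,u[0]*s,u[1]*s,z)[:2].round())
    cv2.imwrite(f"pics/btn_{n}.png",cv2.resize(c["pixels"][130:250,200:360],(640,480),interpolation=2))
a=cv2.imread("pics/btn_scene.png");b=cv2.imread("pics/btn_side.png");cv2.imwrite("pics/d.png",cv2.resize(np.hstack([a,b]),(800,300)))
```

```text
Traceback (most recent call last):
TypeError: 'NoneType' object is not subscriptable
```

```bash
cat > m.py <<'E'
from h import *
s=512/800
def rect(c,z,c0,h):
    R=np.array(c["R"]);t=np.array(c["t"]);g=np.arange(-h,h,.5)
    X,Y=np.meshgrid(c0[0]+g,c0[1]+g);P=np.stack([X,Y,np.full_like(X,z)],-1)@R.T+t
    return cv2.remap(c["pixels"],(P[...,0]/P[...,2]*c["f"]+c["cx"]).astype(np.float32),(P[...,1]/P[...,2]*c["f"]+c["cy"]).astype(np.float32),cv2.INTER_LINEAR)
def dial(c,c0):
    im=rect(c,86,c0,90);g=cv2.GaussianBlur(cv2.cvtColor(im,6),(5,5),0)
    f=np.median(g[150:210,150:210]);b=cv2.morphologyEx((g>.86*f).astype(np.uint8),cv2.MORPH_CLOSE,np.ones((19,19)))
    b=cv2.morphologyEx(b,cv2.MORPH_OPEN,np.ones((25,25)))
    cn=max(cv2.findContours(b,0,1)[0],key=cv2.contourArea);(x,y),r=cv2.minEnclosingCircle(cn)
    el=cv2.fitEllipse(cn);x,y=el[0]
    D=c0-90+np.array([x,y])/2
    yy,xx=np.mgrid[:360,:360];rr=np.hypot(xx-x,yy-y)
    m=(rr>34)&(rr<88)&(g<.75*f);q=np.array([xx[m].mean()-x,yy[m].mean()-y])
    print("dial",D,"axes",np.array(el[1])/2,"encl r",r/2,"pointer",m.sum(),"deg",np.degrees(np.arctan2(q[1],q[0])), "radius",np.hypot(*q)/2)
    return D
E
python3 - <<'E'
from m import *
c0=np.array([528,119.])
for n in("scene","side"):
    c=cap(n);print(n);dial(c,c0)
    im=rect(c,55,c0+[0,-50],160);hsv=cv2.cvtColor(im,cv2.COLOR_BGR2HSV)
    pts=[]
    for row in range(60,300,4):
        k=np.where(hsv[row,:,1]<70)[0];k=k[k>40]
        if len(k): pts.append([c0[0]-160+k[0]/2,c0[1]-210+row/2])
    pts=np.array(pts,np.float32);vx,vy,x0,y0=cv2.fitLine(pts,cv2.DIST_HUBER,0,.01,.01).ravel()
    print(" front edge slope dx/dy",vx/vy,"x at y=119:",x0+(119-y0)*vx/vy,"at y=0",x0-y0*vx/vy)
    for nm,z,pa,pb in (("flaskbase",0,(355,326),(377,313)),("flasktop",150,(352,264),(375,251)),("potbase",0,(336,267),(455,272)),("mugbase",0,(536,373),(370,493)),("button",72,(404,258),(446,301))):
        u=pa if n=="scene" else pb; print(" ",nm,ray(c,u[0]*s,u[1]*s,z)[:2].round())
    cv2.imwrite(f"pics/btn_{n}.png",cv2.resize(c["pixels"][130:250,200:360],(640,480),interpolation=2))
a=cv2.imread("pics/btn_scene.png");b=cv2.imread("pics/btn_side.png");cv2.imwrite("pics/d.png",cv2.resize(np.hstack([a,b]),(800,300)))
E
```

```text
scene
dial [528.37622833 120.58332062] axes [95.10958099 98.49694061] encl r 50.6945686340332 pointer 704 deg -145.6797683900763 radius 31.477164724713788
 front edge slope dx/dy 0.06284464 x at y=119: 446.55954 at y=0 439.08102
  flaskbase [683. -20.]
  flasktop [663. -30.]
  potbase [ 546. -158.]
  mugbase [618. 354.]
  button [518.   3.]
side
dial [530.73661041 116.32339478] axes [97.19648743 97.73526764] encl r 49.61387252807617 pointer 627 deg -144.58971012362363 radius 30.886967482086902
 front edge slope dx/dy 0.05476727 x at y=119: 442.32245 at y=0 435.80515
  flaskbase [659. -12.]
  flasktop [662. -36.]
  potbase [ 519. -154.]
  mugbase [590. 369.]
  button [521.  -4.]
```

View pics/d.png

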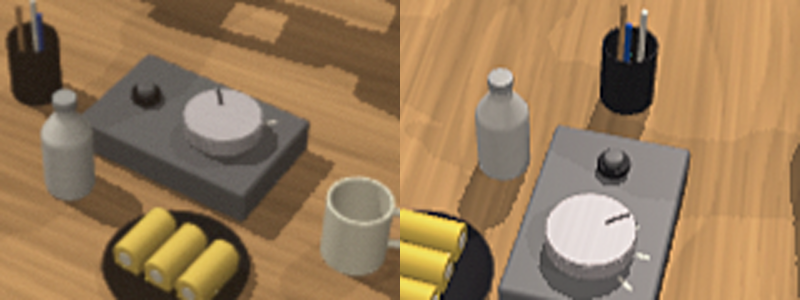

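Triangulation puts the dial at about (529.5, 118.5), the button at about (521, -1) and the speaker's yaw at about -0.06. The flask (about (662,-33)) and the pot (about (530,-160)) are both well clear. I'll shut the fingers and move above the rear part of the dial face.

Call:
{"name": "arm_command", "arguments": {"rows": [[[18.9,33.6,0],0,0],[[18.9,33.6,0],0,0],[[18.9,33.6,0],0,0],[[18.9,33.6,0],0,0],[[18.9,33.6,0],0,0],[[18.9,33.6,0],0,0],[[18.9,33.6,0],0,0],[[18.9,33.6,0],0,0],[[18.9,33.6,0],0,0],[[18.9,33.6,0],0,0],[[18.9,33.6,0],0,0],[[18.9,33.6,0],0,0]]}}

```text
t: 1.35
tcp_pos: [409.8, -140.4, 231.7]
orientation: [3.1, 0.504, 0.001]
ft_force: [1.0, -1.1, 0.2]
gripper_width: -0.003
gripper_force: 0.0
```

Call:
{"name": "arm_command", "arguments": {"rows": [[[18.9,33.6,0],0,0],[[18.9,33.6,0],0,0],[[18.9,33.6,0],0,0],[[18.9,33.6,0],0,0],[[18.9,33.6,0],0,0],[[18.9,33.6,0],0,0],[[18.9,33.6,0],0,0],[[18.9,33.6,0],0,0],[[0,0,0],0,0],[[0,0,0],0,0]]}}

```text
t: 2.18
tcp_pos: [560.6, 128.5, 230.7]
orientation: [-3.1, -0.51, 0.001]
ft_force: [-0.2, -0.1, 0.2]
gripper_width: -0.002
gripper_force: 0.0
```

Call:
{"name": "arm_command", "arguments": {"rows": [[[0,-0.7,-35],0,0],[[0,0,-35],0,0],[[0,0,-35],0,0],[[0,0,-25],0,0],[[0,0,-8],0,0],[[0,0,0],0,0],[[0,0,0],0,0]]}}

```text
t: 2.77
tcp_pos: [560.9, 125.3, 94.3]
orientation: [3.101, 0.503, 0.001]
ft_force: [0.3, 1.0, 0.4]
gripper_width: 0.002
gripper_force: 0.0
```

Call:
{"name": "arm_command", "arguments": {"rows": [[[0,0,-1],0,0],[[0,0,-1],0,0],[[0,0,-1],0,0],[[0,0,-1],0,0],[[0,0,0],0,0]]}}

```text
t: 3.18
tcp_pos: [560.6, 126.0, 89.7]
orientation: [3.101, 0.505, 0.001]
ft_force: [0.0, 0.8, 0.5]
gripper_width: -0.001
gripper_force: 0.0
```

Run:
```python
from m import *
o=robot.observe();print(o["tcp_pos"],o["ft_force"])
c=cap("side");cv2.imwrite("pics/e.png",cv2.resize(c["pixels"][130:280,200:360],(640,600),interpolation=2))
```

```text
[560.60976234 126.04555418  89.71937411] [0.01283541 0.79562649 0.52756317]
```

View pics/e.png

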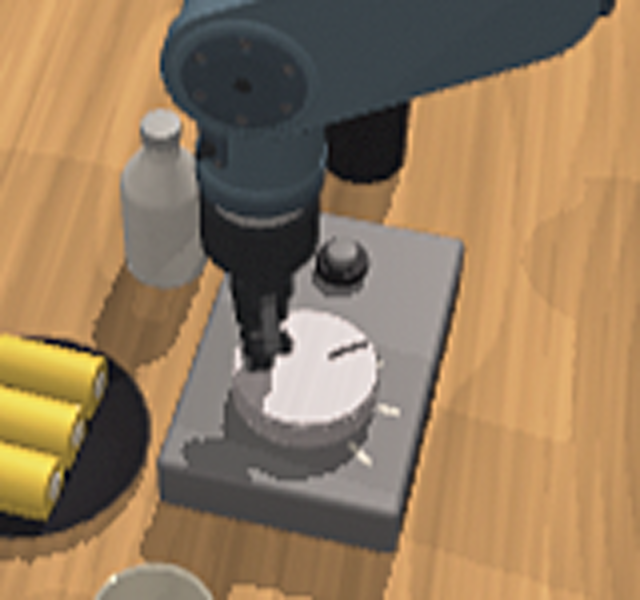

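The tip is just above the rear part of the face at (262,362), and the pointer from (330,357) to (368,345) is visible. I'll lower it gently.

Call:
{"name": "arm_command", "arguments": {"rows": [[[0,0,-1],0,0],[[0,0,-1],0,0],[[0,0,-0.5],0,0],[[0,0,0],0,0],[[0,0,0],0,0]]}}

```text
t: 3.65
tcp_pos: [560.3, 126.0, 86.6]
orientation: [-3.101, -0.505, 0.001]
ft_force: [0.1, 0.1, -0.4]
gripper_width: 0.003
gripper_force: 0.0
```

Call:
{"name": "arm_command", "arguments": {"rows": [[[0,0,-0.7],0,0],[[0,0,0],0,0],[[0,0,0],0,0]]}}

```text
t: 3.9
tcp_pos: [560.4, 126.0, 86.1]
orientation: [-3.101, -0.505, -0.0]
ft_force: [0.3, -0.5, 0.9]
gripper_width: 0.003
gripper_force: 0.0
```

Call:
{"name": "arm_command", "arguments": {"rows": [[[0,0,-0.5],0,0],[[0,0,0],0,0],[[0,0,0],0,0]]}}

```text
t: 4.15
tcp_pos: [560.5, 126.0, 86.0]
orientation: [3.101, 0.505, 0.0]
ft_force: [-2.0, 0.4, 5.4]
gripper_width: -0.0
gripper_force: 2.5
```

Call:
{"name": "arm_command", "arguments": {"rows": [[[0,0,-0.5],0,0],[[0,0,0],0,0],[[0,0,0],0,0]]}}

```text
t: 4.4
tcp_pos: [560.5, 126.0, 85.9]
orientation: [3.101, 0.505, 0.0]
ft_force: [-4.5, -0.2, 9.0]
gripper_width: 0.001
gripper_force: 4.3
```

Call:
{"name": "arm_command", "arguments": {"rows": [[[0.4,-2,0],-0.0625,0],[[0.3,-2,0],-0.0625,0],[[0.2,-2,0],-0.0625,0],[[0,-2,0],-0.0625,0],[[0,0,0],0,0],[[0,0,0],0,0]]}}

```text
t: 4.9
tcp_pos: [561.6, 118.3, 86.0]
orientation: [-3.139, -0.114, -0.001]
ft_force: [-3.5, 0.9, 8.4]
gripper_width: 0.003
gripper_force: 3.9
```

```bash
cat >> m.py <<'E'
def ptr(c,D):
    im=rect(c,86,D,60);g=cv2.GaussianBlur(cv2.cvtColor(im,6),(3,3),0);yy,xx=(np.mgrid[:240,:240]-120)/2;rr=np.hypot(xx,yy);an=np.degrees(np.arctan2(yy,xx))%360
    m=(rr>17)&(rr<46)&(g<150)&(an>120)&(an<260)
    print("pointer",m.sum(),np.degrees(np.arctan2(yy[m].mean(),xx[m].mean())),np.hypot(yy[m].mean(),xx[m].mean()))
E
python3 - <<'E'
from m import *
c=cap("side");ptr(c,np.array([530.7,116.3]))
E
```

```text
pointer 546 -158.41999362363555 32.740951347020214
```

Call:
{"name": "arm_command", "arguments": {"rows": [[[0,-2.4,0],-0.075,0],[[-0.2,-2.4,0],-0.075,0],[[-0.4,-2.4,0],-0.075,0],[[-0.7,-2.3,0],-0.075,0],[[0,0,0],0,0],[[0,0,0],0,0]]}}

```text
t: 5.45
tcp_pos: [560.3, 108.4, 86.0]
orientation: [3.121, -0.357, 0.001]
ft_force: [-4.2, -0.7, 8.6]
gripper_width: -0.0
gripper_force: 4.0
```

Run:
```python
from m import *
c=cap("side");ptr(c,np.array([530.7,116.3]))
```

```text
pointer 552 -175.7690390334828 31.749568805401477
```

Call:
{"name": "arm_command", "arguments": {"rows": [[[0,0,-0.0],0,0],[[0,0,2],0,0],[[0,0,10],0,0],[[0,0,30],0,0],[[0,0,20],0,0],[[0,0,0],0,0],[[0,0,0],0,0]]}}

```text
t: 6.08
tcp_pos: [561.2, 108.5, 148.9]
orientation: [-3.121, 0.356, -0.006]
ft_force: [-0.5, -0.9, -0.4]
gripper_width: -0.002
gripper_force: 0.0
```

Run:
```python
from m import *
c=cap("side");ptr(c,np.array([530.7,116.3]));cv2.imwrite("pics/f.png",cv2.resize(c["pixels"][130:280,200:360],(640,600),interpolation=2))
```

```text
pointer 568 175.46341891094806 32.1526697276209
```

View pics/f.png

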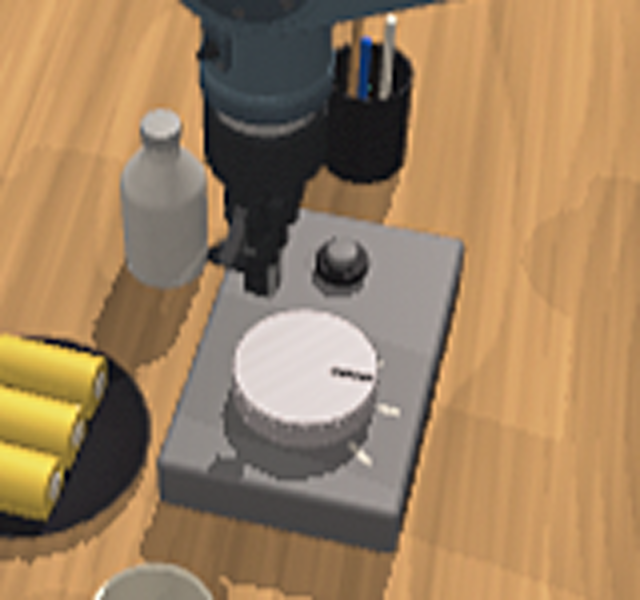

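The pointer has settled at 175.5°, on the middle mark, which makes the yaw about -0.08 and the button about (520, -1). I'll go there next.

Call:
{"name": "arm_command", "arguments": {"rows": [[[-10.3,-27.4,0],0,0],[[-10.3,-27.4,0],0,0],[[-10.3,-27.4,0],0,0],[[-10.3,-27.4,0],0,0],[[0,0,-30],0,0],[[0,0,-20],0,0],[[0,0,-10],0,0],[[0,0,0],0,0],[[0,0,0],0,0]]}}

```text
t: 6.88
tcp_pos: [518.1, -0.7, 86.3]
orientation: [-3.121, 0.356, 0.004]
ft_force: [-0.2, 0.2, 0.2]
gripper_width: -0.001
gripper_force: 0.0
```

Run:
```python
from m import *
o=robot.observe();print(o["tcp_pos"],o["ft_force"])
a=cap("side");b=cap("scene");f=lambda c:cv2.resize(c["pixels"][120:220,220:320],(400,400),interpolation=2)
cv2.imwrite("pics/g.png",np.hstack([f(a),f(b)]))
```

```text
[518.12819678  -0.73365826  86.29447251] [-0.1748111   0.17579346  0.18501417]
```

View pics/g.png

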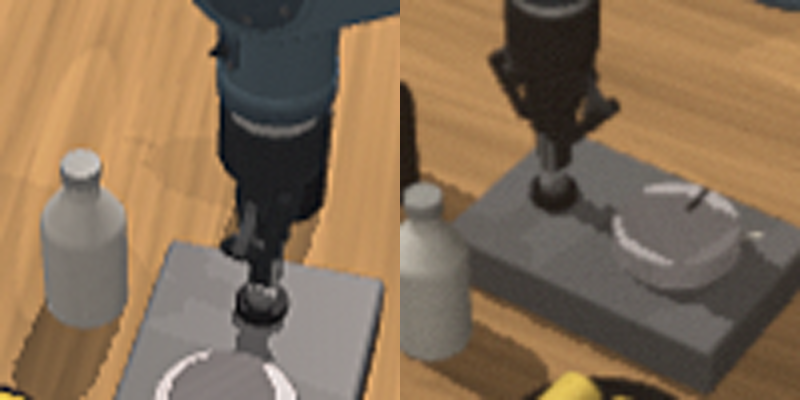

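Both views show the tip right above the button, at (262,290) in the side crop and (550,185) in the scene crop. I'll shift 1.5 mm in +x and lower by feel.

Call:
{"name": "arm_command", "arguments": {"rows": [[[1.5,0,-2],0,0],[[0,0,-2],0,0],[[0,0,-2],0,0],[[0,0,0],0,0],[[0,0,0],0,0]]}}

```text
t: 7.4
tcp_pos: [520.3, -1.0, 81.1]
orientation: [3.121, -0.356, -0.0]
ft_force: [-0.6, -0.1, 0.4]
gripper_width: 0.004
gripper_force: 0.0
```

Call:
{"name": "arm_command", "arguments": {"rows": [[[0,0,-1.5],0,0],[[0,0,-1.5],0,0],[[0,0,0],0,0],[[0,0,0],0,0]]}}

```text
t: 7.73
tcp_pos: [520.2, -1.1, 77.9]
orientation: [-3.121, 0.356, 0.0]
ft_force: [-0.3, 0.3, -0.1]
gripper_width: -0.002
gripper_force: 0.0
```

Call:
{"name": "arm_command", "arguments": {"rows": [[[0,0,-1.5],0,0],[[0,0,0],0,0],[[0,0,0],0,0]]}}

```text
t: 7.98
tcp_pos: [520.5, -1.2, 76.7]
orientation: [3.121, -0.356, 0.0]
ft_force: [-0.9, 0.5, 1.4]
gripper_width: -0.001
gripper_force: 0.7
```

Call:
{"name": "arm_command", "arguments": {"rows": [[[0,0,-1.5],0,0],[[0,0,0],0,0],[[0,0,0],0,0]]}}

```text
t: 8.23
tcp_pos: [520.5, -1.2, 75.2]
orientation: [3.121, -0.356, 0.001]
ft_force: [-0.3, 0.0, 2.3]
gripper_width: 0.001
gripper_force: 1.2
```

Call:
{"name": "arm_command", "arguments": {"rows": [[[0,0,-1.5],0,0],[[0,0,0],0,0],[[0,0,0],0,0]]}}

```text
t: 8.48
tcp_pos: [520.6, -1.2, 73.7]
orientation: [3.121, -0.356, 0.001]
ft_force: [0.3, 0.3, 3.4]
gripper_width: 0.0
gripper_force: 1.6
```

Call:
{"name": "arm_command", "arguments": {"rows": [[[0,0,-1.5],0,0],[[0,0,0],0,0],[[0,0,0],0,0]]}}

```text
t: 8.73
tcp_pos: [520.5, -1.2, 72.2]
orientation: [3.121, -0.356, 0.001]
ft_force: [1.3, -0.0, 3.9]
gripper_width: 0.003
gripper_force: 2.1
```

Call:
{"name": "arm_command", "arguments": {"rows": [[[0,0,-1],0,0],[[0,0,0],0,0],[[0,0,0],0,0]]}}

```text
t: 8.98
tcp_pos: [520.5, -1.2, 71.2]
orientation: [3.121, -0.356, 0.001]
ft_force: [-0.3, -1.0, 4.5]
gripper_width: -0.001
gripper_force: 2.3
```

Call:
{"name": "arm_command", "arguments": {"rows": [[[0,0,-1],0,0],[[0,0,0],0,0],[[0,0,0],0,0]]}}

```text
t: 9.23
tcp_pos: [520.6, -1.2, 70.9]
orientation: [3.121, -0.356, 0.001]
ft_force: [-3.3, 0.1, 11.1]
gripper_width: 0.003
gripper_force: 5.6
```

The force jumped from 4.5 to 11 N with motion stopped at about 6 mm of travel, so the button is fully down. I'll release it and retreat.

Call:
{"name": "arm_command", "arguments": {"rows": [[[0,0,0],0,0],[[0,0,4],0,0],[[0,0,8],0,0],[[0,0,30],0,0],[[0,0,35],0,0],[[0,0,35],0,0],[[0,0,35],0,0],[[0,0,0],0,0],[[0,0,0],0,0],[[0,0,0],0,0]]}}

```text
t: 10.07
tcp_pos: [519.5, -0.9, 216.3]
orientation: [-3.121, 0.356, 0.002]
ft_force: [0.1, 0.4, 0.3]
gripper_width: -0.001
gripper_force: 0.0
```

Run:
```python
from m import *
c=cap("side");ptr(c,np.array([530.7,116.3]));cv2.imwrite("pics/i.png",cv2.resize(c["pixels"],(800,600)))
print(robot.observe()["ft_force"])
```

```text
pointer 707 173.00518370124257 30.186483226411333
[-0.35302021  0.2844577  -0.9465687 ]
```

View pics/i.png

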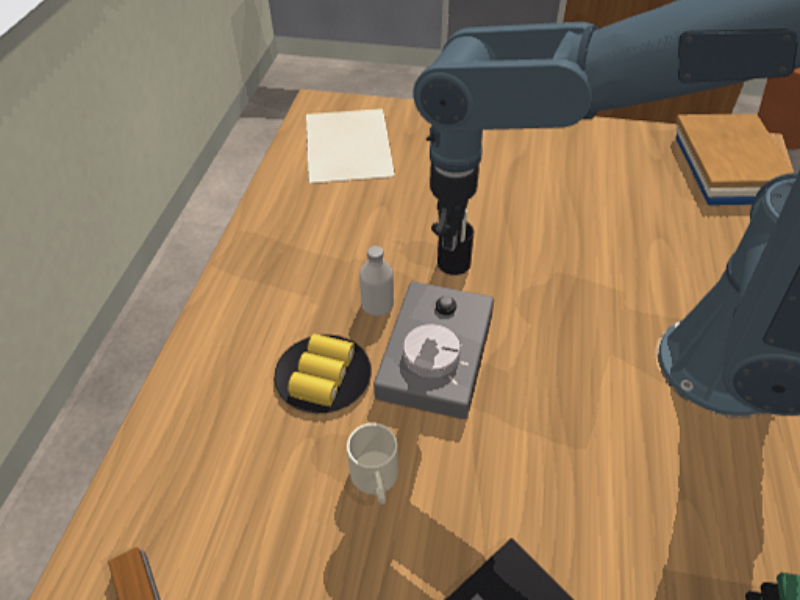

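The pointer at (450,348) is still at the middle mark (a shadow on the face skews the angle reading). The button is back up and nothing else has moved, so I'm handing in.

```bash
python3 -c "
from bench import robot
print(robot.hand_in())"
```

```text
the job is handed in; nothing more can be done
None
```

I turned the dial one click clockwise to the middle mark, then pressed the button fully down (about 11 N) and let it spring back; nothing else moved, and the job is handed in at about 10 s (no verdict shown).

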